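Clamp a fresh slide in the cover-glass press until the ratchet clicks

TASK

A freshly mounted slide lies in the cover-glass press with the blue knob. Turn the blue knob clockwise (seen from above) until the foot is down on the slide and the ratchet slips by at least one full click (20 degrees, more does no harm), then let go and leave it tight. Do not turn the orange knob of the empty press beside it.

Things in the scene. Friction and masses are not known exactly. Their poses are not given: they have to be found in the camera images.
- blue_knob_grip (a point): Grip point on the upright axis of the blue wing knob, on the fixed press that holds the slide; 115 mm above the bench; turns with the knob. The wing is an upright bar 38 mm long (this x axis; white line at the -x end), 14 mm thick (y axis), from 23 mm below to 13 mm above this point. Pinch its thickness from above. Under it: a 38 mm round skirt, and the press's arm 35 mm below this point.
- blue_screw (a joint): Turn of the blue press's screw in rad, growing clockwise seen from above. It starts between 0.40 and 0.75; at 1.00 the foot is down on the slide and the screw stops. The knob carries it along until then; it turns easily (0.03 N m) and stays where it is left. A red mark on the steel collar under the knob shows it.
- blue_knob (a joint): Slip of the blue knob over its ratchet, relative to the screw, rad, growing clockwise, 0 at the start. Once the screw has stopped the knob slips at a steady 0.10 N m; a click is 0.35 rad. So the knob must turn clockwise by (1.00 - blue_screw) + 0.35 or more: 0.60 to 0.95 rad, one grasp. Turned back, it takes the screw with it and loosens it.
- orange_knob_tip (a point): White-marked end of the wing of the orange knob, 19 mm from its axis and 115 mm above the bench, on the second, empty press of the same shape (110 x 84 mm foot), fixed to the bench to the left or right of the first. To be left alone.

How it is judged (in metres and radians):
On the way, in this order (a step that is already met when the one before it is completed fails the run):
1. the foot is down on the slide: the blue screw is at its stop (value of joint blue_screw above 0.93 rad).
2. the ratchet has slipped a click (value of joint blue_screw above 0.93 rad and value of joint blue_knob above 0.28 rad), for 0.1 s.
At the end, for the whole second after the job is handed in: The blue screw is tight (its joint above 0.85 rad; the stop is at 1.00), the blue knob has slipped clockwise over its ratchet by a click (its slip above 0.25 rad; a click is 0.35), and the knob is released (value of joint blue_screw above 0.85 rad and value of joint blue_knob above 0.25 rad and contact force between the fingers and anything else below 0.5 N); the robot touches nothing.
It fails at once if the orange knob is turned (its wing's end moves more than 5 mm) (distance of orange_knob_tip from where it was at the start of the episode above 0.005 m).
It also fails if it takes over 32 s, if anything falls off the work surface, if the arm or the gripper's body presses on something with over 40 N, if the wrist force passes 120 N, or if a joint passes its speed limit or range.

ROBOT

A 7-joint arm with a two-finger parallel gripper is mounted at the origin on a cart in front of the work surface, level with it; the furniture and walls round the work are solid. World frame = base frame: x ahead of the robot, y to its left, z up, the work surface at z = 0. Lengths are in m, angles in degrees, forces in N, time in s.
With the tool pointing down it reaches from about 0.4 to 0.9 m from the base axis. Payload 5.5 kg.
Tool frame: the origin (TCP) lies at the very end of the fingers, on their centre line; the grasp point (between the pads) lies 19 mm behind it; z points along the fingers, y is the line along which they close (so a half turn about z gives the same grasp; the last joint's range is limited). The gripper opens to 92 mm and grips with 3 to 60 N. Pads are 19 mm wide; open, the fingers measure 130 mm over their backs; the gripper's body (75 mm by 190 mm) begins 47 mm behind the grasp point.
Start: joints at [85.611, 28.699, -24.465, 88.831, 12.651, 65.22, -12.049], TCP at [0.217, -0.613, 0.203] pointing down, gripper open.
Joint ranges: [-164.97, 164.97], [-17.58, 116.51], [-87.97, 89.64], [11.32, 138.91], [-80.73, 260.73], [10.89, 115.49], [-147.41, 147.41]. Speed limits (degrees/s): [147.25, 147.25, 180, 180, 180, 180, 180].

INTERFACE

Orientations are given as a 3x3 rotation matrix whose columns are the frame's x, y, z axes.
In Python, from cell import robot, viewer gives the robot as it stands.
- The arm moves only by the tool step_arm, never from a script. Its argument "motion" is a list of rows, each a list of 7 numbers: the opening, from -1 (shut) to 1 (fully open), then the shift along the tool's x, y, z as a fraction of full scale, then the turn, a rotation vector about the tool's x, y, z as a fraction of full scale. A call has 1 to 5 rows; each row is the pose to reach, as a shift and turn from the pose commanded when the call began, along the tool's axes at that moment; what a row does not reach only later rows make up. Full scale, the value 1, is 50 cm for a shift and pi/4 rad for a turn. A row lasts 1/8 s, in which the tool goes at most 62.5 mm and 10.7 degrees, less where a joint would pass 70% of its speed; a pose out of reach is approached as far as the arm can. A call with a number of a shift or a turn outside -1 to 1 is refused whole. A call with a gripper value outside its range is refused whole. The fingers move at their own pace and stop on an object; "grip_force" is the grip in N (left out, the last holds). Time passes only in rows, so rows that repeat a pose let the fingers close. It gives the time, the measured TCP pose, the force, the opening and the grip force at its end, in the units of the state.
- robot.get_obs(): the state, without advancing time (a new reading comes with each control period).
- viewer.camera(name): name is "side" or "top" or "wrist"; returns a dict with "img" (384x512x3 uint8, blue, green, red), "K" (3x3 intrinsics, pixels), "cam_to_world" (4x4, takes a point from camera to world coordinates); the wrist camera has in their place "hand_eye" (4x4, takes a point from camera to tool coordinates, whose origin is the TCP and whose axes are the flange's). Camera axes: x right, y down, z forward; pixel columns grow to the right and rows downward; lengths in m; the calibration is good to about 2 mm. A picture is of the moment at which its call begins: read the wrist's pose just before it. There is no depth.
- robot.close_job(): hands the job in; it is judged then, once.
The state is a dict: "time_s": time; "joint_pos": joint angles; "dq": joint speeds; "joint_efforts": joint torques, N m; "ee_pos": TCP position; "ee_rot": TCP orientation; "ft_force": force on the tool from outside, world axes, zero at the start; "torque": the same for the moment, N m; "width": finger opening in m; "finger_force": force on a finger pad.
Only numpy, scipy, OpenCV 4.12 (cv2) and the standard library are available. Lean on these libraries where they do the work, as an engineer would, in place of code of your own. Each camera call takes 0.05 s, during which the arm holds its last target. There are 200 camera calls.

## Working session

There is one attempt and no reset: what is moved stays moved. The work goes in short steps, Python scripts to look and compute and a tool call to move; the robot and the scene stay as the last step left them, time stands still between calls to the robot, and variables do not carry over. Pictures are saved under pics/ and viewed, at most 10 in all, crops included, and the job is handed in when it is done.

Besides the shell and the picture viewer there is one more tool, called after "Emit:" as a command line: name --pt "numbers of a row" for each row, then --argument value for the rest. step_arm: Moves the arm, as the interface text tells. Shift numbers are shares of 50 cm and turn numbers shares of pi/4 rad, none past 1 either way. Its arguments: {"type":"object","properties":{"motion":{"type":"array","items":{"type":"array","items":{"type":"number","minimum":-1,"maximum":1}}},"grip_force":{"type":"number"}},"required":["motion"]}

```bash
mkdir -p pics
cat > h.py <<'E'
import numpy as np, cv2
from cell import robot, viewer
def ray(c,uv,T=None):
    T=np.array(c["cam_to_world"]) if T is None else T
    d=T[:3,:3]@np.linalg.inv(np.array(c["K"]))@np.array([uv[0],uv[1],1.]);return T[:3,3],d
def onz(c,uv,z,T=None):
    o,d=ray(c,uv,T);return o+d*(z-o[2])/d[2]
E
python3 - <<'E'
from h import *
o=robot.get_obs();print(o["time_s"],o["ee_pos"],np.round(o["ee_rot"],3),o["width"])
a=viewer.camera("top");b=viewer.camera("side")
for n,c in(("top",a),("side",b)):
    cv2.imwrite(f"pics/{n}0.png",c["img"]);print(n,np.round(c["cam_to_world"],3).tolist(),np.round(c["K"],1).tolist())
    hsv=cv2.cvtColor(c["img"],cv2.COLOR_BGR2HSV)
    for m,lo,hi in(("blue",(100,120,50),(130,255,255)),("orange",(5,150,80),(22,255,255))):
        M=cv2.inRange(hsv,lo,hi);k,_,s,ce=cv2.connectedComponentsWithStats(M)
        for i in range(1,k):
            if s[i,4]>25: print(n,m,s[i],ce[i].round(1),onz(c,ce[i],.12).round(3))
E
```

```text
0.0 [ 0.21635094 -0.61214432  0.20226002] [[ 0.943  0.333 -0.001]
 [ 0.333 -0.943  0.002]
 [ 0.    -0.002 -1.   ]] 0.09191693778205846
top [[0.02, -0.99, 0.14, 0.347], [-1.0, -0.022, -0.008, 0.188], [0.011, -0.14, -0.99, 1.198], [0.0, 0.0, 0.0, 1.0]] [[474.8, 0.0, 251.2], [0.0, 474.8, 191.7], [0.0, 0.0, 1.0]]
top blue [ 28  41  16  13 122] [35.  47.3] [0.836 0.702 0.12 ]
top blue [327  75  15   5  34] [334.1  76.8] [ 0.78  -0.012  0.12 ]
top blue [  0 135  46  17 148] [ 18.6 144. ] [0.6  0.72 0.12]
top blue [210 178  14  14  99] [216.5 183.4] [0.517 0.26  0.12 ]
top blue [215 184  11  10  47] [221.  189.6] [0.503 0.249 0.12 ]
top orange [315 116  20  20 303] [324.8 125.2] [0.661 0.011 0.12 ]
top orange [322 207   9  16  87] [325.8 214. ] [0.452 0.009 0.12 ]
top orange [316 209   6  14  41] [318.  215.6] [0.448 0.026 0.12 ]
side [[-0.903, -0.282, 0.325, 0.234], [-0.43, 0.604, -0.671, 0.744], [-0.007, -0.745, -0.667, 0.681], [0.0, 0.0, 0.0, 1.0]] [[414.4, 0.0, 259.5], [0.0, 414.4, 191.3], [0.0, 0.0, 1.0]]
side blue [229 206  19  28 299] [237.5 221.3] [0.508 0.273 0.12 ]
side blue [ 34 290  32  36 106] [ 50.  306.1] [0.687 0.559 0.12 ]
side orange [219 143  20  13 188] [228.5 148.7] [0.634 0.077 0.12 ]
side orange [305 148  18  21 255] [313.1 157.8] [0.447 0.028 0.12 ]
```

Run:
```python
import cv2
a=cv2.imread("pics/top0.png");b=cv2.imread("pics/side0.png")
x=cv2.resize(a[100:260,160:380],None,fx=2.5,fy=2.5,interpolation=2)
cv2.imwrite("pics/topc.png",cv2.resize(a[150:250,180:360],None,fx=4.4,fy=4.4,interpolation=2))
```

```text
(no output)
```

View pics/topc.png

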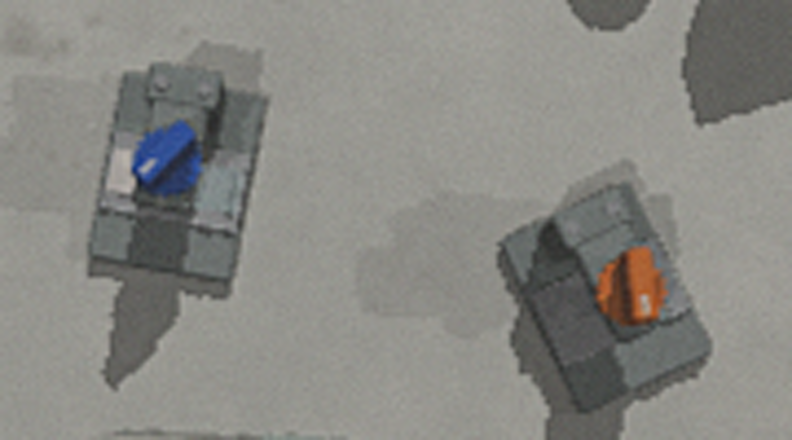

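View pics/side0.png

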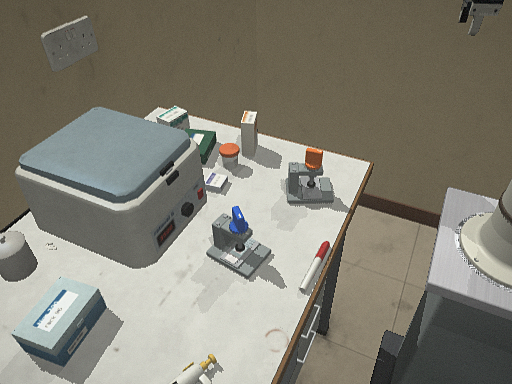

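View pics/top0.png

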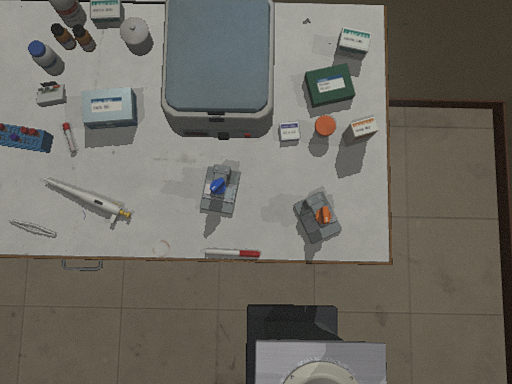

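The blue knob is at about (218,185) in the top view, with its wing running from (213,189), the white end, to (223,178). The orange knob is at (324,214), and the large centrifuge stands behind the blue press.

Run:
```python
from h import *
a=viewer.camera("top");b=viewer.camera("side")
for uv in [(213,189),(222.5,178.5),(217.8,184.2)]: print("top z.128",onz(a,uv,.128).round(4))
# triangulate knob centre and box edge
def tri(u,v):
    o1,d1=ray(a,u);o2,d2=ray(b,v)
    s=np.linalg.lstsq(np.c_[d1,-d2],o2-o1,rcond=None)[0];p=o1+s[0]*d1;q=o2+s[1]*d2;return p.round(3),q.round(3)
print("blue",tri((217,184.5),(237.5,219)))
for uv in [(162,127),(162,135),(272,138),(220,138)]: print("box top-view z0",onz(a,uv,0).round(3), "z.1",onz(a,uv,.1).round(3),"z.2",onz(a,uv,.2).round(3))
for uv in [(160,262),(207,190)]: print("box side z0",onz(b,uv,0).round(3))
R=np.array(robot.get_obs()["ee_rot"]);p=np.array(robot.get_obs()["ee_pos"]);
print("delta tool to (.51,.255,.30)",R.T@(np.array([.51,.255,.30])-p)/.5)
w=viewer.camera("wrist");print(np.round(w["hand_eye"],3).tolist(),np.round(w["K"],1).tolist())
```

```text
top z.128 [0.503  0.2669 0.128 ]
top z.128 [0.5277 0.246  0.128 ]
top z.128 [0.5143 0.2563 0.128 ]
blue (array([0.516, 0.259, 0.11 ]), array([0.516, 0.259, 0.11 ]))
box top-view z0 [0.681 0.414 0.   ] z.1 [0.653 0.395 0.1  ] z.2 [0.625 0.376 0.2  ]
box top-view z0 [0.66  0.413 0.   ] z.1 [0.634 0.394 0.1  ] z.2 [0.608 0.375 0.2  ]
box top-view z0 [0.659 0.128 0.   ] z.1 [0.633 0.133 0.1  ] z.2 [0.607 0.138 0.2  ]
box top-view z0 [0.655 0.262 0.   ] z.1 [0.63  0.256 0.1  ] z.2 [0.604 0.25  0.2  ]
box side z0 [0.658 0.345 0.   ]
box side z0 [0.685 0.109 0.   ]
delta tool to (.51,.255,.30) [ 1.13180113 -1.44017314 -0.19287022]
[[-0.0, -0.95, -0.311, 0.085], [1.0, -0.0, -0.001, -0.001], [0.001, -0.311, 0.95, -0.181], [0.0, 0.0, 0.0, 1.0]] [[298.1, 0.0, 259.5], [0.0, 298.1, 193.2], [0.0, 0.0, 1.0]]
```

```bash
cat >> h.py <<'E'
from scipy.spatial.transform import Rotation as Ro
def pose(yaw):
    c,s=np.cos(np.radians(yaw)),np.sin(np.radians(yaw));return np.array([[c,s,0],[s,-c,0],[0,0,-1.]])
def cmd(p,R,p2,R2):
    return (R.T@(np.array(p2)-p)/.5).round(3), (Ro.from_matrix(R.T@R2).as_rotvec()/(np.pi/4)).round(3)
E
python3 - <<'E'
from h import *
o=robot.get_obs();p=np.array(o["ee_pos"]);R=np.array(o["ee_rot"])
for az,r,z,yaw in[(-46,.63,.28,50),(-22,.61,.32,80),(2,.59,.32,110),(26,.56,.32,140)]:
    q=np.array([r*np.cos(np.radians(az)),r*np.sin(np.radians(az)),z]);Q=pose(yaw)
    print(q.round(3),*cmd(p,R,q,Q));p,R=q,Q
E
```

```text
[ 0.438 -0.453  0.28 ] [ 0.523 -0.153 -0.154] [-0.001 -0.    -0.678]
[ 0.566 -0.229  0.32 ] [ 0.509 -0.093 -0.08 ] [ 0.     0.    -0.667]
[0.59  0.021 0.32 ] [ 0.499 -0.039  0.   ] [ 0.     0.    -0.667]
[0.503 0.245 0.32 ] [ 0.482 -0.008  0.   ] [ 0.     0.    -0.667]
```

Emit:
step_arm --pt "1 0.523 -0.153 -0.154 0 0 -0.678" --pt "1 0.523 -0.153 -0.154 0 0 -0.678" --pt "1 0.523 -0.153 -0.154 0 0 -0.678" --pt "1 0.523 -0.153 -0.154 0 0 -0.678" --pt "1 0.523 -0.153 -0.154 0 0 -0.678"

```text
time_s: 0.88
ee_pos: [0.4416, -0.4502, 0.2818]
ee_rot: [[0.639, 0.769, 0.003], [0.769, -0.639, 0.0], [0.002, 0.002, -1.0]]
ft_force: [-0.1, -0.2, -0.6]
width: 0.0917
finger_force: 0.0
```

Emit:
step_arm --pt "1 0.51 -0.093 -0.08 0 0 -0.667" --pt "1 0.51 -0.093 -0.08 0 0 -0.667" --pt "1 0.51 -0.093 -0.08 0 0 -0.667" --pt "1 0.51 -0.093 -0.08 0 0 -0.667" --pt "1 0.51 -0.093 -0.08 0 0 -0.667"

```text
time_s: 1.5
ee_pos: [0.5687, -0.2218, 0.3217]
ee_rot: [[0.165, 0.986, 0.003], [0.986, -0.165, 0.002], [0.002, 0.002, -1.0]]
ft_force: [-0.3, -0.7, -1.5]
width: 0.0915
finger_force: 0.0
```

Emit:
step_arm --pt "1 0.5 -0.039 0 0 0 -0.667" --pt "1 0.5 -0.039 0 0 0 -0.667" --pt "1 0.5 -0.039 0 0 0 -0.667" --pt "1 0.5 -0.039 0 0 0 -0.667" --pt "1 0.5 -0.039 0 0 0 -0.667"

```text
time_s: 2.12
ee_pos: [0.5896, 0.0282, 0.3209]
ee_rot: [[-0.352, 0.936, 0.001], [0.936, 0.352, 0.003], [0.002, 0.001, -1.0]]
ft_force: [-0.0, -1.0, 0.9]
width: 0.0917
finger_force: 0.0
```

Emit:
step_arm --pt "1 0.482 -0.008 0 0 0 -0.667" --pt "1 0.482 -0.008 0 0 0 -0.667" --pt "1 0.482 -0.008 0 0 0 -0.667" --pt "1 0.482 -0.008 0 0 0 -0.667" --pt "1 0.482 -0.008 0 0 0 -0.667"

```text
time_s: 2.75
ee_pos: [0.5017, 0.2502, 0.3208]
ee_rot: [[-0.771, 0.637, 0.0], [0.637, 0.771, 0.001], [0.001, 0.001, -1.0]]
ft_force: [0.3, -1.2, -0.2]
width: 0.0919
finger_force: 0.0
```

Emit:
step_arm --pt "1 0 0 0 0 0 0" --pt "1 0 0 0 0 0 0"

```text
time_s: 3.0
ee_pos: [0.5054, 0.2438, 0.3199]
ee_rot: [[-0.764, 0.646, -0.0], [0.646, 0.764, -0.001], [-0.001, -0.001, -1.0]]
ft_force: [0.1, -0.2, 0.3]
width: 0.0917
finger_force: 0.0
```

Run:
```python
from h import *
o=robot.get_obs();print(o["time_s"],o["ee_pos"],np.round(o["ee_rot"],3).tolist(),np.round(o["joint_pos"],1),o["dq"])
w=viewer.camera("wrist");cv2.imwrite("pics/w1.png",w["img"])
T=np.eye(4);T[:3,:3]=o["ee_rot"];T[:3,3]=o["ee_pos"];T=T@np.array(w["hand_eye"])
M=cv2.inRange(cv2.cvtColor(w["img"],cv2.COLOR_BGR2HSV),(100,120,40),(130,255,255))
k,_,s,ce=cv2.connectedComponentsWithStats(M)
for i in range(1,k):
    if s[i,4]>60:print(s[i],ce[i].round(1),onz(w,ce[i],.11,T).round(4))
np.save("T.npy",T);np.save("K.npy",w["K"])
```

```text
3.0 [0.50539974 0.24380902 0.3199012 ] [[-0.764, 0.646, -0.0], [0.646, 0.764, -0.001], [-0.001, -0.001, -1.0]] [ 20.7  23.8 -65.3  92.4  22.1  78.1   2.4] [ 0.08312626 -0.00576025 -0.4183731  -0.04600366 -0.270867   -0.17588846
 -0.07314406]
[437  87  75  91 831] [467.1 131.2] [0.6468 0.4756 0.11  ]
[259 146  27  34 574] [271.8 161.1] [0.5143 0.258  0.11  ]
[492 146  20  17  85] [500.4 154.4] [0.7026 0.4947 0.11  ]
```

View pics/w1.png

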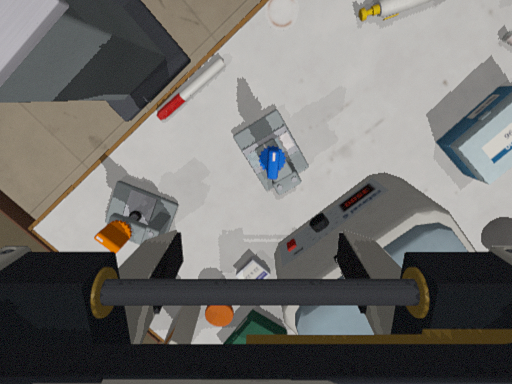

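The wrist view shows the blue knob at (272,161). Its wing is nearly upright in the image, with the white line at the lower end. I'll zoom in for the wing angle.

Run:
```python
import cv2
a=cv2.imread("pics/w1.png")
cv2.imwrite("pics/w1c.png",cv2.resize(a[136:190,240:304],None,fx=10,fy=10,interpolation=0))
```

```text
(no output)
```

View pics/w1c.png

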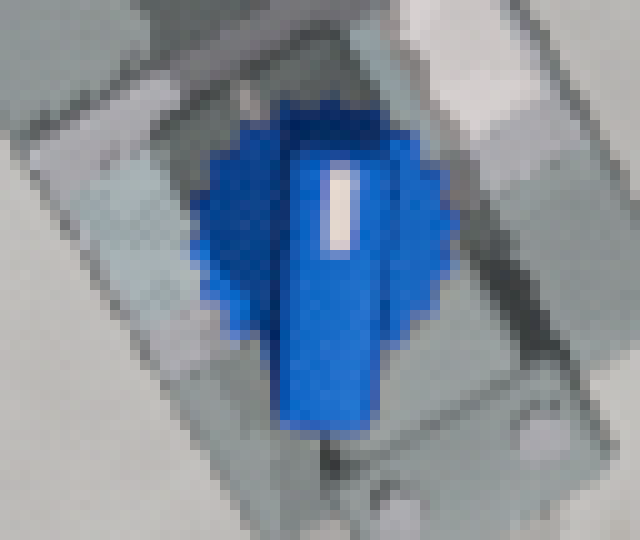

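The white line is actually at the wing's upper end. The wing top runs from crop (342,150) to (325,430).

Run:
```python
from h import *
T=np.load("T.npy");w={"K":np.load("K.npy")}
f=lambda x,y:onz(w,(240+x/10-.5,136+y/10-.5),.128,T)
A=f(342,150);B=f(325,430);L=f(282,290);Rr=f(387,290)
print(A,B,np.linalg.norm(A-B),np.linalg.norm(L-Rr));c=(A+B)/2;d=A-B
yaw=np.degrees(np.arctan2(d[1],d[0]));print("centre",c,"yaw",yaw)
o=robot.get_obs();p=np.array(o["ee_pos"]);R=np.array(o["ee_rot"]);print(o["ee_pos"],"now yaw",np.degrees(np.arctan2(R[1,0],R[0,0])))
q=np.array([c[0],c[1],.20]);print(cmd(p,R,q,pose(yaw)))
```

```text
[0.50195633 0.27037159 0.128     ] [0.5287234  0.24555215 0.128     ] 0.03650316039321055 0.013402361291726313
centre [0.51533987 0.25796187 0.128     ] yaw 137.1621582700744
[0.50527417 0.2440833  0.31997021] now yaw 139.80509367510726
(array([0.003, 0.034, 0.24 ]), array([-0.001,  0.   ,  0.059]))
```

Emit:
step_arm --pt "1 0.003 0.034 0.24 0 0 0.059" --pt "1 0.003 0.034 0.24 0 0 0.059" --pt "1 0.003 0.034 0.24 0 0 0.059" --pt "1 0.003 0.034 0.24 0 0 0.059" --pt "1 0.003 0.034 0.24 0 0 0.059"

```text
time_s: 3.68
ee_pos: [0.5154, 0.261, 0.203]
ee_rot: [[-0.735, 0.678, 0.004], [0.678, 0.735, 0.002], [-0.002, 0.004, -1.0]]
ft_force: [-0.1, 0.4, 0.8]
width: 0.0917
finger_force: 0.0
```

Run:
```python
from h import *
o=robot.get_obs();p=np.array(o["ee_pos"]);R=np.array(o["ee_rot"])
w=viewer.camera("wrist");T=np.eye(4);T[:3,:3]=R;T[:3,3]=p;T=T@np.array(w["hand_eye"])
cv2.imwrite("pics/w2.png",w["img"])
M=cv2.inRange(cv2.cvtColor(w["img"],cv2.COLOR_BGR2HSV),(100,120,40),(130,255,255))
k,_,s,ce=cv2.connectedComponentsWithStats(M)
for i in range(1,k):
    if s[i,4]>300:print(s[i],ce[i].round(1),onz(w,ce[i],.11,T).round(4))
print(p,np.degrees(np.arctan2(R[1,0],R[0,0])));np.save("T.npy",T)
cv2.imwrite("pics/w2c.png",cv2.resize(w["img"][120:270,180:350],None,fx=4,fy=4,interpolation=0))
```

```text
[ 471  112   41   77 1066] [495.7 149.7] [0.6366 0.4479 0.11  ]
[ 239  167   37   49 1105] [256.8 188.7] [0.514  0.2596 0.11  ]
[0.51538439 0.26101743 0.20304343] 137.32807562656683
```

View pics/w2c.png

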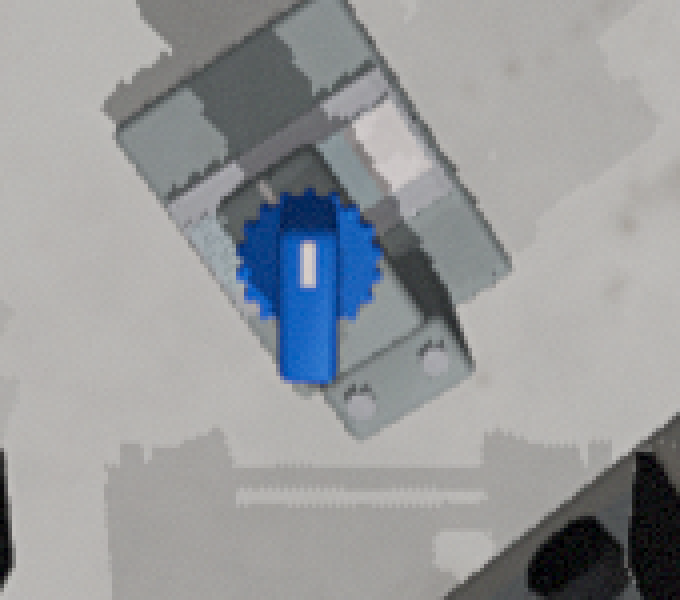

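The wing is now upright in the image, from crop (310,230) to (308,382), so it is aligned with the tool's x axis.

Run:
```python
from h import *
T=np.load("T.npy");w={"K":np.load("K.npy")}
f=lambda x,y:onz(w,(180+x/4-.5,120+y/4-.5),.128,T)
A=f(310,230);B=f(308,382);c=(A+B)/2;d=A-B;yaw=np.degrees(np.arctan2(d[1],d[0]));print(A,B,np.linalg.norm(d),c,yaw)
o=robot.get_obs();p=np.array(o["ee_pos"]);R=np.array(o["ee_rot"]);print(p,cmd(p,R,[*c[:2],.100],pose(yaw)))
```

```text
[0.50209178 0.27107243 0.128     ] [0.52847468 0.24597827 0.128     ] 0.036411186567936855 [0.51528323 0.25852535 0.128     ] 136.43411052180116
[0.51522098 0.26089365 0.20280025] (array([-0.003, -0.004,  0.206]), array([0.004, 0.002, 0.02 ]))
```

Emit:
step_arm --pt "1 0 0 0.1 0 0 0.01" --pt "1 0 0 0.15 0 0 0.01" --pt "1 0 0 0.2 0 0 0.01" --pt "1 0 0 0.2 0 0 0.01" --pt "1 0 0 0.2 0 0 0.01"

```text
time_s: 4.35
ee_pos: [0.5149, 0.261, 0.1021]
ee_rot: [[-0.73, 0.683, 0.002], [0.683, 0.73, 0.001], [-0.001, 0.002, -1.0]]
ft_force: [1.1, 0.5, 0.9]
width: 0.0918
finger_force: 0.0
```

Emit:
step_arm --pt "-1 0 0 0 0 0 0" --pt "-1 0 0 0 0 0 0" --pt "-1 0 0 0 0 0 0" --pt "-1 0 0 0 0 0 0" --pt "-1 0 0 0 0 0 0" --grip_force 20

```text
time_s: 4.97
ee_pos: [0.5138, 0.2603, 0.1003]
ee_rot: [[-0.73, 0.683, -0.0], [0.683, 0.73, -0.0], [0.0, -0.0, -1.0]]
ft_force: [0.4, 0.0, 1.0]
width: 0.0463
finger_force: 0.0
```

Emit:
step_arm --pt "-1 0 0 0 0 0 0" --pt "-1 0 0 0 0 0 0" --pt "-1 0 0 0 0 0 0" --pt "-1 0 0 0 0 0 0" --pt "-1 0 0 0 0 0 0"

```text
time_s: 5.6
ee_pos: [0.5135, 0.2599, 0.1003]
ee_rot: [[-0.73, 0.683, -0.001], [0.683, 0.73, -0.001], [-0.0, -0.001, -1.0]]
ft_force: [-1.2, -2.0, 2.3]
width: 0.0138
finger_force: 20.0
```

Emit:
step_arm --pt "-1 0 0 0 0 0 0.13" --pt "-1 0 0 0 0 0 0.26" --pt "-1 0 0 0 0 0 0.39" --pt "-1 0 0 0 0 0 0.52" --pt "-1 0 0 0 0 0 0.65"

```text
time_s: 6.22
ee_pos: [0.5149, 0.2607, 0.1004]
ee_rot: [[-0.301, 0.954, 0.002], [0.954, 0.301, 0.001], [0.001, 0.002, -1.0]]
ft_force: [2.2, 0.9, -2.5]
width: 0.0139
finger_force: 20.0
```

Run:
```python
from h import *
o=robot.get_obs()
for k in("joint_pos","ft_force","torque"):print(k,np.round(o[k],2))
```

```text
joint_pos [  6.07  34.65 -47.41 104.12  30.79  54.87 -37.14]
ft_force [ 2.19  0.94 -2.54]
torque [ 0.15 -0.68  0.15]
```

Emit:
step_arm --pt "-1 0 0 0 0 0 0.14" --pt "-1 0 0 0 0 0 0.28" --pt "-1 0 0 0 0 0 0.42" --pt "-1 0 0 0 0 0 0.55" --pt "-1 0 0 0 0 0 0.68"

```text
time_s: 6.85
ee_pos: [0.5165, 0.2608, 0.1005]
ee_rot: [[0.227, 0.974, 0.004], [0.974, -0.227, 0.002], [0.003, 0.004, -1.0]]
ft_force: [6.7, 2.4, -5.8]
width: 0.0135
finger_force: 20.1
```

Emit:
step_arm --pt "-1 0 0 0 0 0 0.1" --pt "-1 0 0 0 0 0 0.2" --pt "-1 0 0 0 0 0 0.2" --pt "-1 0 0 0 0 0 0.2"

```text
time_s: 7.35
ee_pos: [0.517, 0.2606, 0.1005]
ee_rot: [[0.374, 0.927, 0.005], [0.927, -0.374, 0.002], [0.004, 0.004, -1.0]]
ft_force: [8.0, 0.8, -6.4]
width: 0.0135
finger_force: 20.0
```

Run:
```python
from h import *
o=robot.get_obs()
for k in("joint_pos","ft_force","torque"):print(k,np.round(o[k],2))
R=o["ee_rot"];print(np.degrees(np.arctan2(R[1][0],R[0][0])))
```

```text
joint_pos [-8.0000e-02  3.1580e+01 -3.8380e+01  1.0423e+02  2.4340e+01  5.2320e+01
 -7.1410e+01]
ft_force [ 8.02  0.79 -6.44]
torque [ 0.13 -1.73  0.02]
68.03555176812759
```

Emit:
step_arm --pt "1 0 0 0 0 0 0" --pt "1 0 0 0 0 0 0" --pt "1 0 0 0 0 0 0" --pt "1 0 0 0 0 0 0" --pt "1 0 0 0 0 0 0"

```text
time_s: 7.98
ee_pos: [0.5137, 0.2604, 0.1003]
ee_rot: [[0.373, 0.928, -0.0], [0.928, -0.373, -0.0], [-0.0, -0.0, -1.0]]
ft_force: [0.1, 0.9, 0.0]
width: 0.0593
finger_force: 0.0
```

Emit:
step_arm --pt "1 0 0 -0.05 0 0 0" --pt "1 0 0 -0.1 0 0 0" --pt "1 0 0 -0.2 0 0 0" --pt "1 0 0 -0.2 0 0 0" --pt "1 0 0 -0.2 0 0 0"

```text
time_s: 8.6
ee_pos: [0.5137, 0.26, 0.2001]
ee_rot: [[0.374, 0.928, 0.0], [0.928, -0.374, -0.001], [-0.0, 0.0, -1.0]]
ft_force: [0.7, -0.1, -0.4]
width: 0.0916
finger_force: 0.0
```

Run:
```python
from h import *
o=robot.get_obs();p=np.array(o["ee_pos"]);R=np.array(o["ee_rot"])
w=viewer.camera("wrist");T=np.eye(4);T[:3,:3]=R;T[:3,3]=p;T=T@np.array(w["hand_eye"]);np.save("T.npy",T)
print(p,np.degrees(np.arctan2(R[1,0],R[0,0])),o["width"])
cv2.imwrite("pics/w3c.png",cv2.resize(w["img"][120:270,180:350],None,fx=4,fy=4,interpolation=0))
```

```text
[0.5137171  0.2599892  0.20012928] 68.06602978060367 0.09159977743542398
```

View pics/w3c.png

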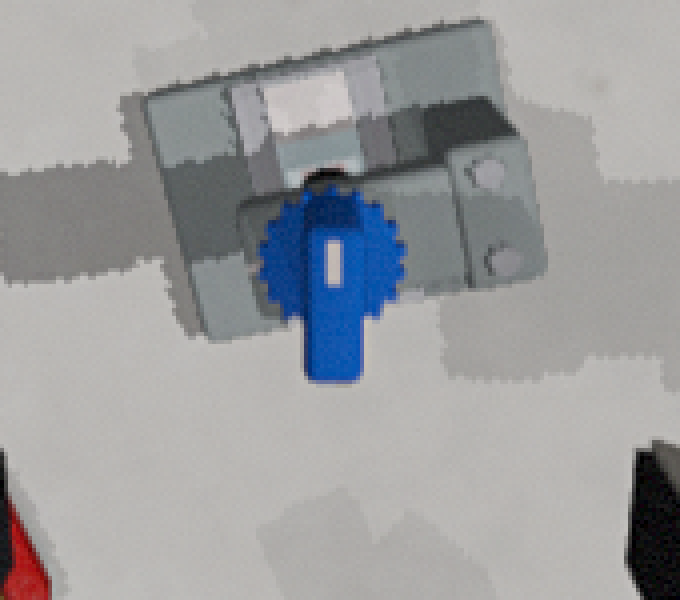

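The wing stayed aligned with the tool, upright in the crop from (334,228) to (333,382). So it turned about 69° (1.2 rad) and stayed there after release, with the fingers well clear.

```bash
python3 -c "
from cell import robot
print(robot.close_job())"
```

```text
the job is handed in; nothing more can be done
None
```

I turned the blue knob about 69° clockwise (1.2 rad, where 0.95 was the most it could need), released it with the wing staying where I left it, and handed the job in at about 8.7 s of the 32 s; I never touched the orange knob, and the hand-in reported no verdict.

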